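Load a drained glass plate into the plate coater

TASK

Load the thin glass plate from the draining tray into the plate coater. It lies flat between the tray's walls where no finger gets under or beside it, so press lightly on its face and slide it partly out over the open end of the tray without tipping it off, then pinch it by its two long edges and lift it. Push the coater's spring jaw back with the plate's front edge, lay the plate flat on the bed between the guides and let the jaw hold it against the rear stop; never press the glass hard, do not drop it, and leave the vial, the timer and the tweezers alone.

Things in the scene. Friction and masses are not known exactly. Their poses are not given: they have to be found in the camera images.
- plate: loose bare glass plate, pale aqua, 100 mm (its x) by 50 mm (y) by 2 mm thick, 24 to 42 g; origin at the centre of its underside, z up. At the start flat in the tray, x along the tray's, its -x edge 10 to 14 mm inside the open end. It cracks if pressed on the tray's floor with more than 20 N, or squeezed on the coater with more than 40 N in all
- tray: fixed stainless draining tray: a straight channel on legs, open at its -x end, end wall at x = +61 mm. Origin on the bench below the channel's middle line, z up. Floor 45 mm above the origin, from x = -60 to +61 mm; walls 7 mm higher than the floor, 4 mm thick, inner faces at y = -26.5 and +26.5 mm
- drain_bed: the tray's floor, a slotted stainless sheet fixed in the channel from tray x = -60 to +61 mm; its origin and axes are the tray's, its top 45 mm above them
- tray_mouth (a point): middle of the floor's edge at the open end of the tray (tray x = -60 mm, y = 0, z = 45 mm); axes as the tray. Before it there is only the bench, 45 mm lower. A plate whose middle passes this edge tips off
- plunger_nose (a point): spring plunger in the tray's +y wall (tray x = -20 mm, y = +21.5 mm, z = 48 mm): presses the plate's long edge against the other wall with about 3 N, so the plate drags with 2 to 4 N along the tray; a fingertip that presses with less than about 6 N slips over it, and with more it still creeps. Its brass housing stands out of the +y wall to tray y = 48 mm
- coater: fixed plate coater: grey base 226 x 104 mm, white housing 89 mm high from x = +82 to +162 mm, plate bed before it. Origin on the bench below the middle of a loaded plate, z up. A loaded plate has its origin at x = 0, y = 0, z = 42 mm here and its x axis along the coater's x (either way round), jaw and stop then bearing on it with 6 N each
- bed (a point): top of the bed under the middle of a loaded plate (coater x = 0, y = 0, z = 42 mm); axes as the coater. Bed 66 mm wide from x = -12 to +46 mm, only 36 mm wide from x = -54 to -12 mm: room for fingers 20 mm deep beside the plate. Side guides from x = +2 to +44 mm, inner faces at y = -26.5 and +26.5 mm, 4 mm higher than the bed
- rear_stop (a point): middle of the upper front edge of the rear stop (coater x = -50 mm, y = 0, z = 46 mm), a ledge from x = -54 to -50 mm, y = -15 to +15 mm, 4 mm higher than the bed; the rear edge of a loaded plate bears on its +x face
- jaw (a joint): spring jaw at the +x end of the bed, 48 mm wide, upright rubber face to 12 mm above the bed. 0 = at rest, face at coater x = +46 mm; grows (m) as pushed back in +x, hard stop at 0.014. Pushes with 4 N at rest, 0.5 N more per mm; 0.004 behind a loaded plate. It clings: an edge that meets it above the bed stays up there until pressed down; bring it in low
- vial: bystander: brown glass vial with black cap, 42 mm wide, 72 mm high, standing; origin at the centre of its underside
- bench_timer: bystander: white bench timer with three keys, 62 x 62 x 18 mm, lying; origin at the centre of its underside
- tweezers: bystander: steel tweezers, 124 mm long (its y), 15 mm high, lying; origin at the centre of its underside
Mind the look-alikes: they are no part of the job. There is more than one size of the plate; the job needs the larger.

How it is judged:
On the way, in this order (a step that is already met when the one before it is completed fails the run):
1. the plate lies flat in the tray with 20 to 48 mm of it out over the open end (x of plate in the frame of tray between -0.058 and -0.03 m and z of plate in the frame of tray between 0.043 and 0.047 m and angle between plate's own z axis and vertical below 0.05 rad), for 0.2 s.
2. the plate is held by the fingers and lifted at least 25 mm clear of the tray floor (height (world z) of plate above 0.07 m and contact force between the fingers and plate above 0.5 N and contact force between plate and tray below 0.1 N), for 0.2 s.
At the end, for the whole second after the job is handed in: The plate lies flat on the coater's bed (within 2 mm in height and 0.03 rad), between the side guides (within 3 mm and 0.06 rad), clamped by the jaw, which stands 2 to 6.5 mm back, against the rear stop (middle of the plate 2 mm behind to 1.5 mm before its place), released and at rest (x of plate in the frame of coater between -0.002 and 0.0015 m and y of plate in the frame of coater between -0.003 and 0.003 m and z of plate in the frame of coater between 0.04 and 0.0435 m and angle between the x axis of plate and the x axis of coater, either way round below 0.06 rad and angle between plate's own z axis and vertical below 0.03 rad and value of joint jaw between 0.002 and 0.0065 m and contact force between plate and coater above 0.5 N and linear speed of plate below 0.01 m/s); the robot touches nothing.
It fails at once if the plate is pressed on the floor of the tray with more than 20 N (contact force between plate and drain_bed above 20 N).
It fails at once if the plate is squeezed on the coater (bed, stop, guides and jaw together) with more than 40 N (contact force between plate and coater above 40 N).
It fails at once if the plate falls below the bed and the tray (height (world z) of plate below 0.03 m).
It fails at once if the vial, the timer or the tweezers are moved by more than 15 mm (distance of any of vial, bench_timer, tweezers from where it was at the start of the episode above 0.015 m).
It also fails if it takes over 64 s, if anything falls off the work surface, if the arm or the gripper's body presses on something with over 40 N, if the wrist force passes 120 N, or if a joint passes its speed limit or range.

ROBOT

A 6-joint arm with a two-finger parallel gripper is mounted at the origin on a cart in front of the work surface, level with it; the furniture and walls round the work are solid. World frame = base frame: x ahead of the robot, y to its left, z up, the work surface at z = 0. Lengths are in m, angles in rad, forces in N, time in s.
With the tool pointing down it reaches from about 0.325 to 0.925 m from the base axis. Payload 3.1 kg.
Tool frame: the origin (TCP) lies at the very end of the fingers, on their centre line; the grasp point (between the pads) lies 19 mm behind it; z points along the fingers, y is the line along which they close (so a half turn about z gives the same grasp; the last joint's range is limited). The gripper opens to 85 mm and grips with 20 to 120 N. Pads are 22 mm wide; open, the fingers measure 114 mm over their backs; the gripper's body (76 mm by 85 mm) begins 54 mm behind the grasp point. The pads swing forward as they close: fully open they stand 13 mm farther back than shut.
Start: joints at [-1.258, 0.217, 1.613, -0, 1.311, -0.112], TCP at [0.258, -0.569, 0.231] pointing down, gripper open.
Joint ranges: [-2.75, 2.75], [-0.78, 2.1], [0.31, 2.55], [-1.13, 4.27], [0.13, 2.63], [-2.58, 2.58]. Speed limits (rad/s): [2.79, 2.79, 3.14, 3.14, 3.14, 3.14].

INTERFACE

Orientations are given as a unit quaternion [w, x, y, z].
In Python, from rig import * gives the robot as it stands. The module is installed in compiled form; this text tells all that it offers.
- The arm moves only by the tool jog_arm, never from a script. Its argument "deltas" is a list of rows, each a list of 4 numbers: the shift along the tool's x, y, z in m, then the turn about the tool's z in degrees. In form: [[x, y, z, turn], ...]. A call has exactly 8 rows; each row is the pose to reach, as a shift and turn from the pose commanded when the call began, along the tool's axes at that moment; what a row does not reach only later rows make up. A row lasts 1/10 s, in which the tool goes at most 50 mm and 8.59 degrees, less where a joint would pass 70% of its speed; a pose out of reach is approached as far as the arm can. A call with a gripper value outside its range is refused whole. "fingers" is the closure, from -1 (fully open) to 1 (shut), set as the call begins (left out, the last holds). The fingers move at their own pace and stop on an object; "force" is the grip in N (left out, the last holds). Time passes only in rows, so rows that repeat a pose let the fingers close, or fill a call up. It gives the time, the measured TCP pose, the force, the opening and the grip force at its end, in the units of the state.
- read_state(): the state, without advancing time (a new reading comes with each control period).
- grab_frame(name): name is "scene" or "side" or "wrist"; returns the picture (400x640x3 uint8, red, green, blue); there is no depth.
- calibration(name): a dict with "fx", "fy", "cx", "cy" (pixels), "pose" (4x4, takes a point from camera to world coordinates). Camera axes: x right, y down, z forward; pixel columns grow to the right and rows downward; lengths in m; the calibration is good to about 2 mm. A picture is of the moment at which its call begins: read the wrist's pose just before it. calibration takes no time and is no camera call; for the wrist camera it gives the pose at the moment of the call.
- sign_off(): hands the job in; it is judged then, once.
The state is a dict: "time": time; "q": joint angles; "qd": joint speeds; "joint_torque": joint torques, N m; "position": TCP position; "ee_rot": TCP orientation; "force": force on the tool from outside, world axes, zero at the start; "moment": the same for the moment, N m; "opening": finger opening in m; "grip_force": force on a finger pad.
Only numpy, scipy, OpenCV 4.12 (cv2) and the standard library are available. Lean on these libraries where they do the work, as an engineer would, in place of code of your own. Each camera call takes 0.05 s, during which the arm holds its last target. There are 200 camera calls.

## Working session

There is one attempt and no reset: what is moved stays moved. The work goes in short steps, Python scripts to look and compute and a tool call to move; the robot and the scene stay as the last step left them, time stands still between calls to the robot, and variables do not carry over. Pictures are saved under pics/ and viewed, at most 10 in all, crops included, and the job is handed in when it is done.

Besides the shell and the picture viewer there is one more tool, called after ">>>" as name(argument=value, ...) on one line, values as JSON. jog_arm: Moves the arm, as the interface text tells. Its arguments: {"type":"object","properties":{"deltas":{"type":"array","items":{"type":"array","items":{"type":"number"}}},"fingers":{"type":"number"},"force":{"type":"number"}},"required":["deltas"]}

```bash
mkdir -p pics
cat > h.py <<'E'
from rig import *
import numpy as np, cv2
def snap(n,f):
    c=calibration(n); im=grab_frame(n); cv2.imwrite('pics/'+f,im[:,:,::-1]); return im,c
def ray(c,u,v,z):
    P=np.array(c['pose']); d=P[:3,:3]@np.array([(u-c['cx'])/c['fx'],(v-c['cy'])/c['fy'],1]); o=P[:3,3]
    return o+d*(z-o[2])/d[2]
def proj(c,p):
    P=np.array(c['pose']); q=P[:3,:3].T@(np.array(p)-P[:3,3]); return c['fx']*q[0]/q[2]+c['cx'],c['fy']*q[1]/q[2]+c['cy']
E
python3 - <<'E'
from h import *
for n in ['scene','side','wrist']:
    im,c=snap(n,n+'0.png'); print(n,c['fx'],np.round(c['pose'],3).tolist())
a=cv2.imread('pics/scene0.png');b=cv2.imread('pics/side0.png')
s=read_state();print(s)
E
```

```text
scene 434.09427614053556 [[0.881, -0.278, 0.383, 0.208], [-0.472, -0.553, 0.687, -0.928], [0.021, -0.786, -0.618, 0.687], [0.0, 0.0, 0.0, 1.0]]
side 415.86208117506857 [[0.948, -0.195, 0.252, 0.353], [-0.319, -0.61, 0.725, -0.891], [0.012, -0.768, -0.641, 0.662], [0.0, 0.0, 0.0, 1.0]]
wrist 327.8054894646742 [[0.413, -0.86, -0.3, 0.335], [-0.911, -0.391, -0.134, -0.536], [-0.002, 0.329, -0.944, 0.372], [0.0, 0.0, 0.0, 1.0]]
{'time': 0.15, 'q': array([-1.25817465e+00,  2.17601040e-01,  1.61457578e+00,  1.92158279e-05,
        1.31128896e+00, -1.12213806e-01]), 'qd': array([ 1.07589934e-03, -1.73478255e-03, -3.58882389e-03,  9.39104928e-04,
        4.32650864e-06, -6.47315365e-04]), 'joint_torque': array([-2.19376643e-04, -3.97449088e+01, -3.04416990e+01, -1.70810758e-04,
        5.83230547e-03, -1.06057738e-05]), 'position': array([ 0.2574319 , -0.56883827,  0.23025038]), 'ee_rot': array([-9.32794503e-04,  9.77524147e-01,  2.10821405e-01, -8.44530815e-05]), 'force': array([-0.26055043,  0.57810702,  1.51011298]), 'moment': array([ 0.02024811, -0.02027038,  0.01541121]), 'grip_force': 0.0, 'opening': 0.08563167129810505}
```

View pics/scene0.png

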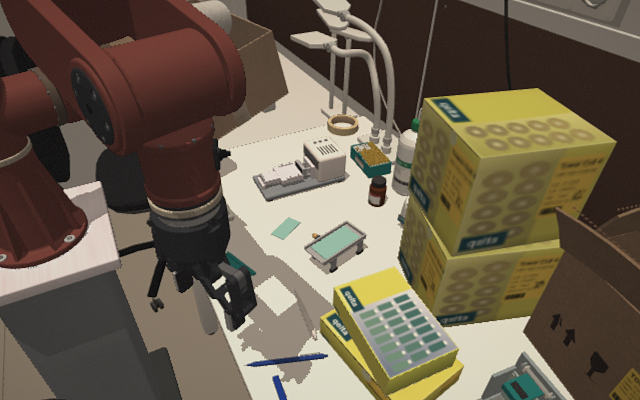

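View pics/side0.png

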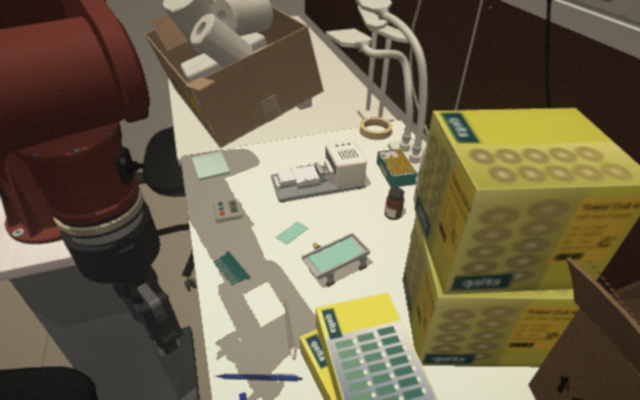

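The side view shows the plate in the tray at side(337,254), with a loose piece at side(292,232) that is a smaller look-alike. The coater is at side(320,172), the vial at (394,205) and the timer at (228,208). Next is an enlarged crop to confirm these.

Run:
```python
import cv2,numpy as np
a=cv2.imread('pics/scene0.png')[125:285,240:400];b=cv2.imread('pics/side0.png')[130:290,260:420]
r=lambda i:cv2.resize(i,(400,400),interpolation=cv2.INTER_CUBIC)
cv2.imwrite('pics/crop1.png',np.hstack([r(a),r(b)]))
```

```text
(no output)
```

View pics/crop1.png

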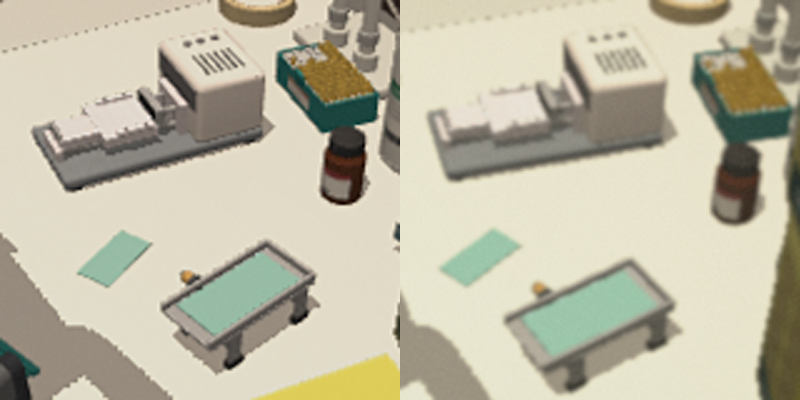

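The crop shows the plate in the tray at scene(337,243) (crop (240,292)), the larger of the two aqua pieces. The one on the bench at scene(286,228) is the smaller look-alike. The tray's open end is at lower left, and the brass plunger is at scene(315,236). The coater's housing is on the right, so its +x points right.

Run:
```python
from h import *
for n in ['scene','side']:
    im=cv2.imread(f'pics/{n}0.png'); c=calibration(n)
    hsv=cv2.cvtColor(im,cv2.COLOR_BGR2HSV)
    m=cv2.inRange(hsv,(70,50,110),(95,140,255))
    cs,_=cv2.findContours(m,0,1)
    for k in cs:
        if cv2.contourArea(k)<100: continue
        (u,v),_,_=cv2.minAreaRect(k)
        if not(260<u<380 and 210<v<290): continue
        z=.047 if u>310 else .002
        W=np.array([ray(c,p[0][0],p[0][1],z)[:2] for p in cv2.convexHull(k)]).astype(np.float32)
        (ctr,sz,ang)=cv2.minAreaRect(W*1000); bx=cv2.boxPoints((ctr,sz,ang))
        print(n,(u,v),np.round(ctr,1),np.round(sz,1),round(ang,1))
    # coater: base dark grey corners + housing
    b=cv2.inRange(hsv,(5,20,150),(30,90,255))
    roi=im[135:215,250:350] if n=='scene' else im[135:215,265:375]
    cv2.imwrite(f'pics/c_{n}.png',cv2.resize(roi,None,fx=7 if n=='scene' else 7,fy=7,interpolation=cv2.INTER_CUBIC))
```

```text
scene (334.659912109375, 241.74603271484375) [ 562.5 -367.6] [96.7 43.7] 13.8
scene (285.0000305175781, 228.00003051757812) [ 506.5 -235.8] [67.1 30.9] 30.1
side (335.34771728515625, 254.18154907226562) [ 563.7 -366.5] [94.2 40.3] 13.7
side (291.760009765625, 232.1800079345703) [ 508.6 -235.2] [61.2 27.3] 30.9
```

View pics/c_scene.png

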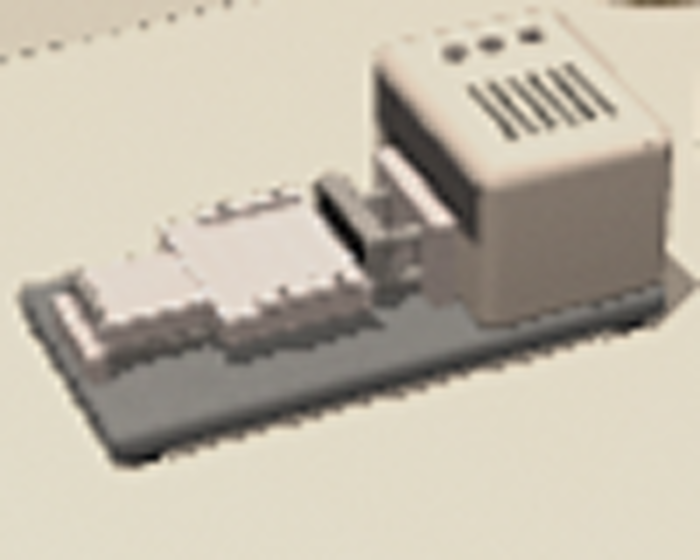

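Tray yaw is about 13.8° and the plate centre about (0.563, -0.367). The measured sizes of 97x44 mm agree with the 100x50 plate once the mask's pixel rounding is counted. I'll move above the tray and close the fingers.

>>> jog_arm(deltas=[[0.045,-0.007,0,1.5],[0.09,-0.014,0,3],[0.135,-0.022,0,4.5],[0.18,-0.029,0,6],[0.225,-0.036,0,7.5],[0.27,-0.044,0,9],[0.315,-0.051,0,10.5],[0.36,-0.058,0,10.5]], fingers=1, force=20)

```text
time: 0.95
position: [0.5629, -0.3668, 0.2308]
ee_rot: [-0.0, 0.993, 0.12, -0.0]
force: [0.1, -0.6, -0.5]
opening: -0.0001
grip_force: 0.0
```

Run:
```python
from h import *
s=read_state();print(s['position'],s['ee_rot'],s['opening'],s['force'])
im,c=snap('wrist','w1.png');print(np.round(c['pose'],3).tolist())
# rough coater from base corners in scene
c=calibration('scene')
for n,u,v,z in [('base L',22,290,.01),('base NL',120,455,.01),('base NR',665,310,.01),('houseTL',490,190,.089),('bed nearL',225,335,.042)]:
    print(n,ray(c,250+u/7-.5,135+v/7-.5,z))
```

```text
[ 0.56287358 -0.36681339  0.23081139] [-2.10177298e-04  9.92739093e-01  1.20286994e-01 -2.95369123e-04] -0.00012409107890961853 [ 0.06422977 -0.60872662 -0.50896009]
[[0.24, -0.917, -0.32, 0.646], [-0.971, -0.227, -0.079, -0.348], [-0.0, 0.329, -0.944, 0.372], [0.0, 0.0, 0.0, 1.0]]
base L [ 0.51156314 -0.01779162  0.01      ]
base NL [ 0.50562668 -0.12783001  0.01      ]
base NR [ 0.72495088 -0.13893651  0.01      ]
houseTL [ 0.6463023  -0.14072859  0.089     ]
bed nearL [ 0.55166944 -0.11893937  0.042     ]
```

View pics/w1.png

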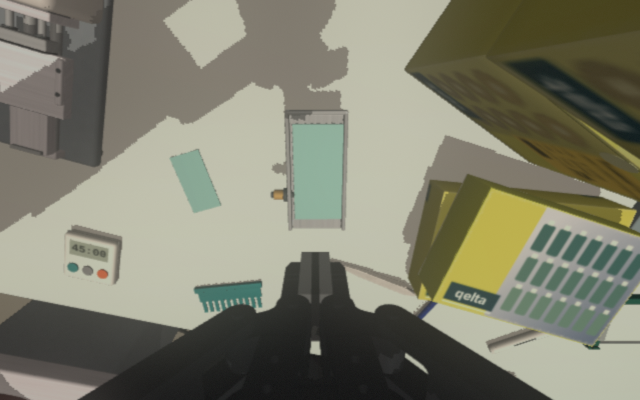

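In the wrist view the plate spans (293..344, 124..220) inside the tray (287..347, 111..229). The open end is at the bottom and the brass plunger at (280,195). The tweezers run from (345,265) to (410,292), and the timer is at (92,255).

Run:
```python
from h import *
im=cv2.imread('pics/w1.png'); c=calibration('wrist')
hsv=cv2.cvtColor(im,cv2.COLOR_BGR2HSV)
m=cv2.inRange(hsv,(70,50,110),(95,140,255)); m[:100]=0;m[240:]=0;m[:,:270]=0;m[:,370:]=0
k=max(cv2.findContours(m,0,1)[0],key=cv2.contourArea)
W=np.array([ray(c,p[0][0]+.0,p[0][1],.047)[:2] for p in cv2.convexHull(k)]).astype(np.float32)*1000
print(cv2.minAreaRect(W), k[:,0].min(0),k[:,0].max(0), hsv[170,320])
yaw=np.radians(13.8);R=np.array([[np.cos(yaw),np.sin(yaw)],[-np.sin(yaw),np.cos(yaw)]])
def t(n,u,v,z): p=ray(c,u,v,z); print(n,np.round(p,4), 'plateframe',np.round(R@(p[:2]-np.array([.563,-.367])),4))
t('mouth L',290,229,.052);t('mouth R',346,229,.052);t('top L',286,112,.052);t('top R',348,112,.052)
t('floor edge',318,229,.045);t('plunger',272,195,.048)
t('tw1',345,265,.01);t('tw2',412,292,.01)
s=cv2.cvtColor(im,cv2.COLOR_BGR2GRAY); print(s[205:240,318].tolist(), s[170,280:300].tolist(), s[170,335:355].tolist())
```

```text
Traceback (most recent call last):
ValueError: max() iterable argument is empty
```

Run:
```python
from h import *
im=cv2.imread('pics/w1.png'); c=calibration('wrist')
hsv=cv2.cvtColor(im,cv2.COLOR_BGR2HSV); print(hsv[170,320])
m=cv2.inRange(hsv,(70,40,90),(100,200,255)); m[:100]=0;m[240:]=0;m[:,:270]=0;m[:,370:]=0
k=max(cv2.findContours(m,0,1)[0],key=cv2.contourArea)
W=np.array([ray(c,p[0][0]+.0,p[0][1],.047)[:2] for p in cv2.convexHull(k)]).astype(np.float32)*1000
print(cv2.minAreaRect(W), k[:,0].min(0),k[:,0].max(0))
yaw=np.radians(13.8);R=np.array([[np.cos(yaw),np.sin(yaw)],[-np.sin(yaw),np.cos(yaw)]])
def t(n,u,v,z): p=ray(c,u,v,z); print(n,np.round(p,4), 'plateframe',np.round(R@(p[:2]-np.array([.563,-.367])),4))
t('mouth L',290,229,.052);t('mouth R',346,229,.052);t('top L',286,112,.052);t('top R',348,112,.052)
t('floor edge',318,229,.045);t('plunger',272,195,.048)
t('tw1',345,265,.01);t('tw2',412,292,.01)
s=cv2.cvtColor(im,cv2.COLOR_BGR2GRAY); print(s[205:240,318].tolist(), s[170,280:300].tolist(), s[170,335:355].tolist())
```

```text
[ 72  45 176]
((571.841064453125, -365.1114807128906), (96.40719604492188, 48.984519958496094), 14.193343162536621) [293 125] [342 217]
mouth L [ 0.5065 -0.3515  0.052 ] plateframe [-0.0511  0.0286]
mouth R [ 0.5212 -0.4093  0.052 ] plateframe [-0.0507 -0.0312]
top L [ 0.6234 -0.3211  0.052 ] plateframe [0.0696 0.0302]
top R [ 0.6378 -0.378   0.052 ] plateframe [ 0.07   -0.0286]
floor edge [ 0.5109 -0.3812  0.045 ] plateframe [-0.054  -0.0014]
plunger [ 0.5378 -0.3248  0.048 ] plateframe [-0.0145  0.047 ]
tw1 [ 0.4567 -0.4303  0.01  ] plateframe [-0.1184 -0.0361]
tw2 [ 0.4399 -0.525   0.01  ] plateframe [-0.1572 -0.1241]
[164, 165, 164, 164, 164, 164, 164, 164, 164, 163, 164, 164, 164, 162, 158, 155, 155, 155, 155, 155, 154, 155, 160, 172, 188, 189, 189, 189, 190, 190, 190, 190, 190, 190, 190] [129, 130, 129, 129, 129, 129, 127, 137, 146, 138, 114, 134, 152, 153, 159, 162, 164, 164, 164, 164] [165, 165, 165, 165, 165, 165, 162, 133, 126, 141, 143, 147, 173, 188, 190, 190, 190, 191, 190, 190]
```

Run:
```python
from h import *
im=cv2.imread('pics/w1.png'); c=calibration('wrist')
hsv=cv2.cvtColor(im,cv2.COLOR_BGR2HSV)
m=cv2.inRange(hsv,(70,40,90),(100,200,255)); m[:140]=0;m[225:]=0;m[:,:160]=0;m[:,230:]=0
k=max(cv2.findContours(m,0,1)[0],key=cv2.contourArea)
W=np.array([ray(c,p[0][0],p[0][1],.002)[:2] for p in cv2.convexHull(k)]).astype(np.float32)*1000
print(cv2.minAreaRect(W))
s=read_state();print('tcp in wrist',proj(c,s['position']))
tips=[]
for n in ['scene','side']:
    im,cc=snap(n,n+'1.png');u,v=map(int,proj(cc,s['position']));print(n,u,v)
    cr=im[v-50:v+50,u-50:u+50,::-1].copy(); cr=cv2.resize(cr,(400,400),interpolation=cv2.INTER_NEAREST);cv2.drawMarker(cr,(202,202),(0,0,255),0,20);tips.append(cr)
cv2.imwrite('pics/tips.png',np.hstack(tips))
```

```text
((515.8585815429688, -231.73655700683594), (68.5883560180664, 33.38276672363281), 30.45931625366211)
tcp in wrist (np.float64(311.2759988060157), np.float64(268.4218590417774))
scene 340 167
side 340 178
```

View pics/tips.png

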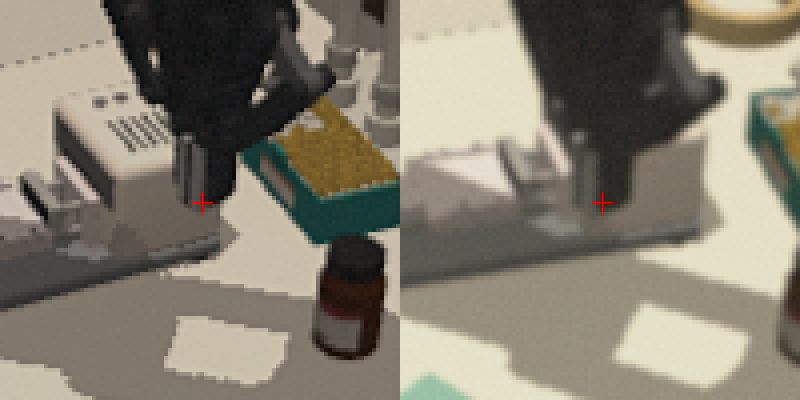

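The fixed cameras agree with the arm: the TCP marker sits on the fingertip. The wrist camera is off by about (+9,+3) mm, so I'll use the fixed cameras. Descending to about 8 mm above the glass, behind its middle.

>>> jog_arm(deltas=[[0.019,0,0.04,0],[0.019,0,0.08,0],[0.019,0,0.12,0],[0.019,0,0.145,0],[0.019,0,0.16,0],[0.019,0,0.17,0],[0.019,0,0.176,0],[0.019,0,0.176,0]])

```text
time: 1.9
position: [0.5802, -0.3643, 0.0557]
ee_rot: [0.0, 0.993, 0.12, 0.0]
force: [0.6, -0.1, -0.7]
opening: 0.0001
grip_force: 0.0
```

Run:
```python
from h import *
s=read_state();print(s['position'],s['force'],s['ee_rot'])
w,c=snap('wrist','w2.png'); sc,cs=snap('scene','s2.png')
a=cv2.resize(w[100:300,220:420,::-1],(400,400));b=cv2.resize(sc[185:285,285:385,::-1],(400,400),interpolation=cv2.INTER_CUBIC)
cv2.imwrite('pics/m2.png',np.hstack([a,b]))
```

```text
[ 0.58023568 -0.36426803  0.05574916] [ 0.56518448 -0.09161009 -0.71716148] [2.84939926e-04 9.92739400e-01 1.20284500e-01 2.06034528e-04]
```

View pics/m2.png

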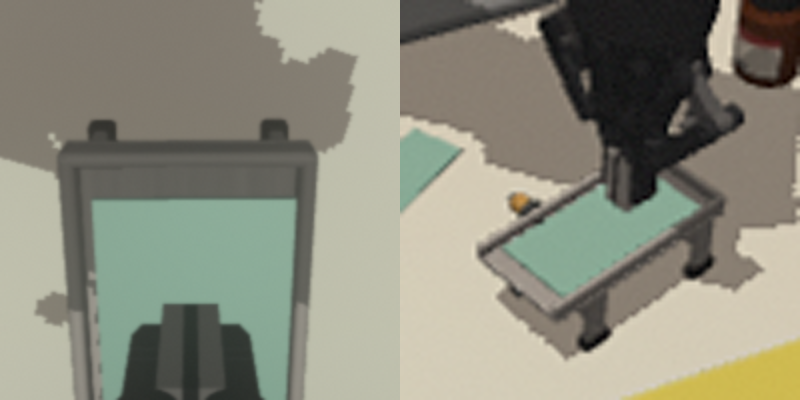

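The fingers are centred between the walls and over the rear half of the plate; yaw is good. Approaching slowly.

>>> jog_arm(deltas=[[0,0,0.003,0],[0,0,0.005,0],[0,0,0.006,0],[0,0,0.0065,0],[0,0,0.007,0],[0,0,0.0075,0],[0,0,0.008,0],[0,0,0.008,0]])

```text
time: 2.8
position: [0.5801, -0.3637, 0.0472]
ee_rot: [-0.0, 0.993, 0.12, -0.0]
force: [-0.7, 0.7, 0.4]
opening: 0.0002
grip_force: 0.0
```

>>> jog_arm(deltas=[[0,0,0.0002,0],[0,0,0.0004,0],[0,0,0.0006,0],[0,0,0.0008,0],[0,0,0.001,0],[0,0,0.001,0],[0,0,0.001,0],[0,0,0.001,0]])

```text
time: 3.6
position: [0.5802, -0.3637, 0.0471]
ee_rot: [-0.0, 0.993, 0.121, -0.0]
force: [-1.7, 2.8, 5.0]
opening: -0.0002
grip_force: 2.6
```

>>> jog_arm(deltas=[[0,0,0.0003,0],[0,0,0.0006,0],[0,0,0.001,0],[0,0,0.001,0],[0,0,0.001,0],[0,0,0.001,0],[0,0,0.001,0],[0,0,0.001,0]])

```text
time: 4.4
position: [0.5802, -0.3637, 0.0471]
ee_rot: [-0.0, 0.993, 0.121, -0.0]
force: [-3.6, 3.1, 8.6]
opening: 0.0001
grip_force: 4.5
```

Run:
```python
from h import *
s=read_state();print(s['position'],s['force'])
```

```text
[ 0.58020501 -0.36374426  0.04709218] [-3.57853155  3.11753209  8.64928144]
```

>>> jog_arm(deltas=[[-0.001,0,0.0003,0],[-0.003,0,0.0006,0],[-0.006,0,0.0006,0],[-0.009,0,0.0006,0],[-0.012,0,0.0006,0],[-0.015,0,0.0006,0],[-0.018,0,0.0006,0],[-0.02,0,0.0006,0]])

```text
time: 5.2
position: [0.5641, -0.3696, 0.0471]
ee_rot: [0.002, 0.993, 0.12, 0.004]
force: [3.6, 1.2, 5.7]
opening: 0.0001
grip_force: 2.5
```

```bash
cat > ov.py <<'E'
from h import *
import sys
s=read_state();print(s['position'],s['force'])
im,c=snap('scene',sys.argv[1]+'.png'); hsv=cv2.cvtColor(im,cv2.COLOR_RGB2HSV)
m=cv2.inRange(hsv,(70,50,110),(95,140,255)); m[:215]=0;m[285:]=0;m[:,:305]=0;m[:,380:]=0
yaw=np.radians(13.8);R=np.array([[np.cos(yaw),np.sin(yaw)],[-np.sin(yaw),np.cos(yaw)]])
v,u=np.nonzero(m); W=np.array([R@(ray(c,a,b,.047)[:2]-np.array([.564,-.366])) for a,b in zip(u,v)])
mid=abs(W[:,1])<.008
print('plate x ends in old-plate frame',np.percentile(W[mid,0],[0.5,99.5]))
E
python3 ov.py s3
```

```text
[ 0.56413771 -0.36960819  0.04712963] [3.55784829 1.19822943 5.69965271]
plate x ends in old-plate frame [-0.05164872  0.04413789]
```

The fingertip slipped at 5.7 N. Pressing harder, without sliding, to about 12 N.

>>> jog_arm(deltas=[[0,0,0.0003,0],[0,0,0.0006,0],[0,0,0.0009,0],[0,0,0.0012,0],[0,0,0.0014,0],[0,0,0.0014,0],[0,0,0.0014,0],[0,0,0.0014,0]])

```text
time: 6.05
position: [0.5637, -0.3697, 0.0471]
ee_rot: [0.002, 0.993, 0.12, 0.003]
force: [1.4, 3.1, 11.2]
opening: 0.0001
grip_force: 5.7
```

Run:
```python
from h import *
im=cv2.imread('pics/scene0.png')[:,:,::-1]; c=calibration('scene'); hsv=cv2.cvtColor(im,cv2.COLOR_RGB2HSV)
m=cv2.inRange(hsv,(70,50,110),(95,140,255)); m[:215]=0;m[285:]=0;m[:,:305]=0;m[:,380:]=0
yaw=np.radians(13.8);R=np.array([[np.cos(yaw),np.sin(yaw)],[-np.sin(yaw),np.cos(yaw)]])
v,u=np.nonzero(m); W=np.array([R@(ray(c,a,b,.047)[:2]-np.array([.564,-.366])) for a,b in zip(u,v)])
mid=abs(W[:,1])<.008
print(np.percentile(W[mid,0],[0.5,99.5]))
```

```text
[-0.05007194  0.04626362]
```

>>> jog_arm(deltas=[[-0.001,0,0.0002,0],[-0.002,0,0.0004,0],[-0.004,0,0.0006,0],[-0.006,0,0.0008,0],[-0.008,0,0.001,0],[-0.01,0,0.001,0],[-0.012,0,0.001,0],[-0.014,0,0.001,0]])

```text
time: 6.85
position: [0.5535, -0.3724, 0.0471]
ee_rot: [0.002, 0.993, 0.12, 0.006]
force: [7.5, 6.2, 11.3]
opening: -0.0001
grip_force: 5.6
```

```bash
python3 ov.py s4
```

```text
[ 0.55349092 -0.37239101  0.04710239] [ 7.48605985  6.18038604 11.3084983 ]
plate x ends in old-plate frame [-0.06359011  0.03486657]
```

At about 11 N it now slides without slipping. Continuing with the same compensation.

>>> jog_arm(deltas=[[-0.002,0,0.0001,0],[-0.004,0,0.0002,0],[-0.006,0,0.0003,0],[-0.008,0,0.0004,0],[-0.01,0,0.0005,0],[-0.012,0,0.0006,0],[-0.014,0,0.0007,0],[-0.016,0,0.0007,0]])

```text
time: 7.7
position: [0.5388, -0.3761, 0.0471]
ee_rot: [0.002, 0.993, 0.12, 0.007]
force: [8.3, 6.7, 12.6]
opening: 0.0001
grip_force: 6.6
```

```bash
python3 ov.py s5
```

```text
[ 0.53881866 -0.37609865  0.04708934] [ 8.26772344  6.68057588 12.58059044]
plate x ends in old-plate frame [-0.07764944  0.01766499]
```

>>> jog_arm(deltas=[[-0.002,0,0.0,0],[-0.004,0,0.0,0],[-0.006,0,0.0001,0],[-0.008,0,0.0002,0],[-0.01,0,0.0003,0],[-0.012,0,0.0004,0],[-0.014,0,0.0005,0],[-0.016,0,0.0005,0]])

```text
time: 8.55
position: [0.5239, -0.3799, 0.0471]
ee_rot: [0.002, 0.993, 0.12, 0.008]
force: [8.9, 7.9, 15.2]
opening: -0.0001
grip_force: 7.5
```

```bash
python3 ov.py s6
python3 - <<'E'
from h import *
w,c=snap('wrist','w6.png'); sc=cv2.imread('pics/s6.png')
a=cv2.resize(w[50:350,170:470,::-1],(450,450));b=cv2.resize(sc[185:285,275:375],(350,350),interpolation=cv2.INTER_CUBIC)
cv2.imwrite('pics/m6.png',np.hstack([a,np.vstack([b,np.zeros((100,350,3),np.uint8)])]))
E
```

```text
[ 0.52388805 -0.37989224  0.04707333] [ 8.89345657  7.87719789 15.16242643]
plate x ends in old-plate frame [-0.08896588  0.00157538]
```

View pics/m6.png

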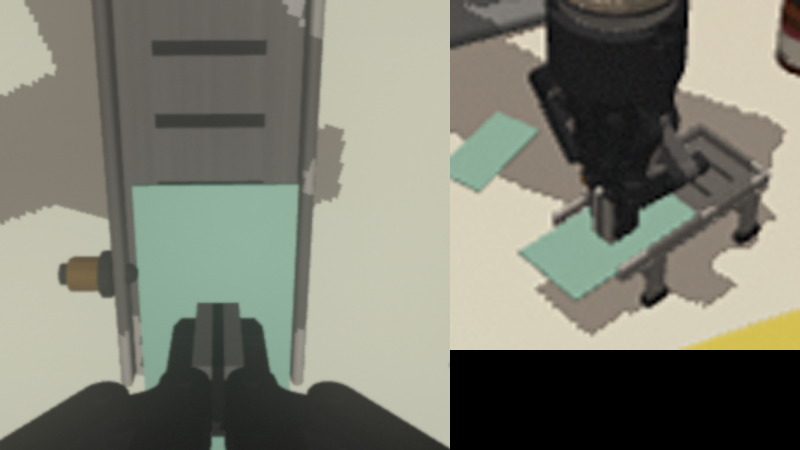

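The plate is about 30 mm out over the mouth and flat. I'll slide it 6 mm more with less pressure, then lift off.

>>> jog_arm(deltas=[[-0.001,0,-0.0003,0],[-0.002,0,-0.0005,0],[-0.003,0,-0.0006,0],[-0.004,0,-0.0006,0],[-0.005,0,-0.0006,0],[-0.006,0,-0.0006,0],[-0.007,0,-0.0006,0],[-0.007,0,-0.0006,0]])

```text
time: 9.45
position: [0.5161, -0.3819, 0.0471]
ee_rot: [0.002, 0.993, 0.12, 0.007]
force: [8.6, 7.3, 14.4]
opening: -0.0003
grip_force: 7.1
```

>>> jog_arm(deltas=[[0.001,0,-0.001,0],[0.002,0,-0.0025,0],[0.002,0,-0.004,0],[0.002,0,-0.01,0],[0.002,0,-0.025,0],[0.002,0,-0.04,0],[0.002,0,-0.055,0],[0.002,0,-0.055,0]])

```text
time: 10.25
position: [0.513, -0.3827, 0.1007]
ee_rot: [0.003, 0.993, 0.12, 0.002]
force: [0.3, 0.5, 0.5]
opening: 0.0002
grip_force: 0.0
```

```bash
python3 ov.py s7
python3 - <<'E'
from h import *
s=read_state();print(s['ee_rot'])
for n in ['scene','side']:
    im,c=snap(n,n+'7.png'); hsv=cv2.cvtColor(im,cv2.COLOR_RGB2HSV)
    m=cv2.inRange(hsv,(70,50,110),(95,140,255)); m[:200]=0;m[290:]=0;m[:,:306]=0;m[:,385:]=0
    k=max(cv2.findContours(m,0,1)[0],key=cv2.contourArea)
    W=np.array([ray(c,p[0][0],p[0][1],.047)[:2] for p in cv2.convexHull(k)]).astype(np.float32)
    print(n,np.round(cv2.boxPoints(cv2.minAreaRect(W)),4).tolist(),[np.round(x,4) for x in cv2.minAreaRect(W*1000)])
a=cv2.imread('pics/scene7.png')[195:295,275:375];b=cv2.imread('pics/side7.png')[205:305,275:375]
cv2.imwrite('pics/m7.png',cv2.resize(np.hstack([a,b]),(800,400),interpolation=cv2.INTER_CUBIC))
E
```

```text
[ 0.51298794 -0.38265313  0.10073266] [0.26470444 0.48694889 0.53696399]
plate x ends in old-plate frame [-0.08684322 -0.00570976]
[0.00171236 0.99272369 0.12039486 0.00135251]
scene [[0.45829999446868896, -0.3781000077724457], [0.4724000096321106, -0.4198000133037567], [0.5654000043869019, -0.38830000162124634], [0.5512999892234802, -0.3465999960899353]] [array([ 511.8394, -383.2014]), array([98.1566, 44.0402]), np.float64(18.6976)]
side [[0.48019999265670776, -0.367900013923645], [0.49239999055862427, -0.41029998660087585], [0.5662999749183655, -0.38909998536109924], [0.554099977016449, -0.3465999960899353]] [array([ 523.2383, -378.4917]), array([76.9534, 44.1525]), np.float64(16.028)]
```

View pics/m7.png

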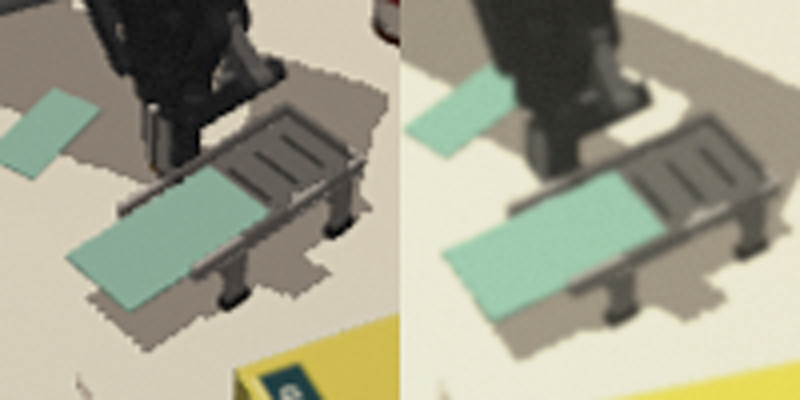

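Both views show the plate flat in the tray and about a third to 40% out over the mouth. Scene crop corners are (67,258), (128,310), (270,213) and (213,168). I'll compute the grasp from these corners and the coater pose from its mask.

Run:
```python
from h import *
P={'scene':((275,195),[(67,258),(128,310),(270,213),(213,168)]),'side':((275,205),[(43,257),(93,320),(265,235),(212,172)])}
for n,(o,l) in P.items():
    c=calibration(n); W=np.array([ray(c,o[0]+a/4-.5,o[1]+b/4-.5,.047)[:2] for a,b in l])
    d=W[2]-W[1];e=W[3]-W[0]
    print(n,np.round(W,4).tolist(),'ctr',W.mean(0).round(4),'front mid',W[:2].mean(0).round(4),np.linalg.norm(d),np.linalg.norm(W[1]-W[0]),np.degrees(np.arctan2(*(d+e)[::-1])))
    # tray mouth wall tops (scene crop): near wall end, far wall end
for n,(o,l) in {'scene':((275,195),[(120,208),(190,272)]),'side':((275,205),[(110,208),(170,287)])}.items():
    c=calibration(n); print(n,'mouth walls',[ray(c,o[0]+a/4-.5,o[1]+b/4-.5,.052)[:2].round(4) for a,b in l])
# auto: all-aqua from clean window
for n in ['scene','side']:
    c=calibration(n); im=cv2.imread(f'pics/{n}7.png'); hsv=cv2.cvtColor(im,cv2.COLOR_BGR2HSV)
    m=cv2.inRange(hsv,(70,50,110),(95,140,255)); 
    for k in cv2.findContours(m,0,1)[0]:
        if cv2.contourArea(k)<300: continue
        (u,v),_,_=cv2.minAreaRect(k)
        W=np.array([ray(c,p[0][0],p[0][1],.047)[:2] for p in cv2.convexHull(k)]).astype(np.float32)*1000
        if 250<u<380 and 220<v<300: print(n,u,v,[np.round(x,1) for x in cv2.minAreaRect(W)])
```

```text
scene [[0.4588, -0.3712], [0.4705, -0.4161], [0.5663, -0.3902], [0.5563, -0.3472]] ctr [ 0.513  -0.3812] front mid [ 0.4646 -0.3937] 0.09927542420567843 0.046379119027157294 14.484205144948927
side [[0.4596, -0.3724], [0.472, -0.4162], [0.5658, -0.3922], [0.555, -0.3446]] ctr [ 0.5131 -0.3814] front mid [ 0.4658 -0.3943] 0.09681429468838866 0.045478076188570006 15.285184137646818
scene mouth walls [array([ 0.4963, -0.3561]), array([ 0.5071, -0.4119])]
side mouth walls [array([ 0.4978, -0.3565]), array([ 0.5106, -0.4126])]
scene 317.0337219238281 254.35394287109375 [array([ 512.3, -382.3]), array([96.3, 47.4]), np.float64(14.2)]
side 313.3978576660156 265.8290100097656 [array([ 514.2, -381.2]), array([95.3, 44.7]), np.float64(14.9)]
```

Centre ≈ (0.513,-0.3815), yaw ≈ 14°, overhang ≈ 40 mm. I'll grasp 30 mm towards the mouth side of the plate's middle, which also fits the narrow part of the coater's bed.

>>> jog_arm(deltas=[[-0.015,-0.0005,0,0],[-0.03,-0.001,0,0],[-0.03,-0.001,0,0],[-0.03,-0.001,0.02,0],[-0.03,-0.001,0.04,0],[-0.03,-0.001,0.06,0],[-0.03,-0.001,0.0735,0],[-0.03,-0.001,0.0735,0]], fingers=-1)

```text
time: 11.2
position: [0.4799, -0.3852, 0.0204]
ee_rot: [-0.002, 0.993, 0.12, -0.002]
force: [-0.4, 0.1, -0.9]
opening: 0.0856
grip_force: 0.0
```

Run:
```python
from h import *
s=read_state();print(s['position'],s['ee_rot'],s['force'])
snap('scene','s8.png');snap('wrist','w8.png')
```

```text
[ 0.47989199 -0.38524623  0.02042529] [-0.00220778  0.99273929  0.12025422 -0.00166103] [-0.41852575  0.09756913 -0.8963544 ]
```

>>> jog_arm(deltas=[[0.003,0.0045,-0.0065,0],[0.003,0.0045,-0.0065,0],[0.003,0.0045,-0.0065,0],[0.003,0.0045,-0.0065,0],[0.003,0.0045,-0.0065,0],[0.003,0.0045,-0.0065,0],[0.003,0.0045,-0.0065,0],[0.003,0.0045,-0.0065,0]])

```text
time: 12.1
position: [0.4857, -0.3904, 0.0295]
ee_rot: [-0.0, 0.993, 0.12, -0.0]
force: [0.2, -0.6, -0.5]
opening: 0.0857
grip_force: 0.0
```

>>> jog_arm(deltas=[[0,0,0,0],[0,0,0,0],[0,0,0,0],[0,0,0,0],[0,0,0,0],[0,0,0,0],[0,0,0,0],[0,0,0,0]], fingers=0.3, force=30)

```text
time: 12.9
position: [0.4853, -0.3895, 0.0295]
ee_rot: [-0.001, 0.993, 0.12, -0.001]
force: [-2.7, 5.0, 4.3]
opening: 0.0488
grip_force: 30.4
```

The plate is gripped at opening 48.8 mm. Lifting.

>>> jog_arm(deltas=[[0,-0.001,-0.002,0],[0,-0.001,-0.005,0],[0,-0.001,-0.01,0],[0,-0.001,-0.02,0],[0,-0.001,-0.035,0],[0,-0.001,-0.05,0],[0,-0.001,-0.065,0],[0,-0.001,-0.07,0]])

```text
time: 13.7
position: [0.4872, -0.3912, 0.1035]
ee_rot: [0.002, 0.993, 0.121, 0.002]
force: [0.4, 0.7, -0.0]
opening: 0.0484
grip_force: 31.5
```

Run:
```python
from h import *
s=read_state();print(s['position'],s['ee_rot'],s['force'],s['opening'])
cs=calibration('scene')
snap('side','sd9.png');im,_=snap('scene','s9.png')
a=cv2.resize(im[170:290,250:390,::-1],(400,343),interpolation=cv2.INTER_CUBIC)
c0=cv2.imread('pics/scene0.png')
# coater measurements from scene0/side0: edges of white bed & base by masks
for n in ['scene','side']:
    c=calibration(n); h=cv2.cvtColor(cv2.imread(f'pics/{n}0.png'),cv2.COLOR_BGR2HSV)
    m=((h[...,1]<25)&(h[...,2]>60)&(h[...,2]<190)).astype(np.uint8)*255
    z=np.zeros_like(m); z[140:210,250:375]=m[140:210,250:375]
    for k in cv2.findContours(z,0,1)[0]:
        if cv2.contourArea(k)>100:
            hu=cv2.approxPolyDP(cv2.convexHull(k),2,True)[:,0]; print(n,cv2.contourArea(k),hu.tolist())
            print([ray(c,p[0],p[1],.012)[:2].round(3).tolist() for p in hu])
```

```text
[ 0.48722543 -0.39121147  0.1034945 ] [0.00235332 0.99270688 0.12051678 0.00179523] [ 0.35442008  0.7123847  -0.01742128] 0.04838576505563175
scene 687.0 [[253, 177], [344, 176], [340, 180], [266, 200]]
[[0.51, -0.025], [0.729, -0.13], [0.71, -0.141], [0.503, -0.131]]
side 576.0 [[363, 183], [359, 187], [281, 200], [276, 191], [285, 186], [327, 180]]
[[0.727, -0.128], [0.711, -0.14], [0.511, -0.13], [0.507, -0.092], [0.534, -0.08], [0.643, -0.088]]
```

The plate is lifted. Carrying it towards the coater, whose origin I put at about (0.567,-0.088) with yaw about -3°.

>>> jog_arm(deltas=[[0.003,-0.007,-0.006,0],[0.008,-0.021,-0.012,0],[0.016,-0.045,-0.0165,0],[0.025,-0.07,-0.0165,0],[0.034,-0.095,-0.0165,0],[0.043,-0.12,-0.0165,0],[0.051,-0.143,-0.0165,0],[0.058,-0.162,-0.0165,0]])

```text
time: 14.6
position: [0.5025, -0.2154, 0.1157]
ee_rot: [-0.001, 0.993, 0.121, -0.001]
force: [0.1, -0.3, -1.3]
opening: 0.0483
grip_force: 31.5
```

>>> jog_arm(deltas=[[0.008,-0.022,0,3],[0.016,-0.045,0,6],[0.024,-0.067,0,9],[0.032,-0.09,0,12],[0.038,-0.108,0,15],[0.043,-0.12,0,16.8],[0.0454,-0.127,0,16.8],[0.0454,-0.127,0,16.8]])

```text
time: 15.4
position: [0.5163, -0.0827, 0.1159]
ee_rot: [-0.0, 1.0, -0.025, -0.0]
force: [0.4, -0.2, 0.3]
opening: 0.0483
grip_force: 31.5
```

Run:
```python
from h import *
s=read_state();print(s['position'],s['ee_rot'],s['force'],s['opening'])
w,c=snap('wrist','w10.png'); sc,_=snap('scene','s10.png');sd,_=snap('side','sd10.png')
r=lambda i,w,h:cv2.resize(i[:,:,::-1],(w,h),interpolation=cv2.INTER_CUBIC)
top=w[:,:,::-1][20:400,:]
top=cv2.resize(top,(640,380))
bot=np.hstack([r(sc[125:215,240:380],320,206),r(sd[125:215,250:390],320,206)])
cv2.imwrite('pics/m10.png',np.vstack([top,bot]))
```

```text
[ 0.51627308 -0.08272845  0.11592097] [-2.22521494e-04  9.99698657e-01 -2.45421741e-02 -4.77476761e-04] [ 0.38523113 -0.17615331  0.27143384] 0.048329782185028036
```

View pics/m10.png

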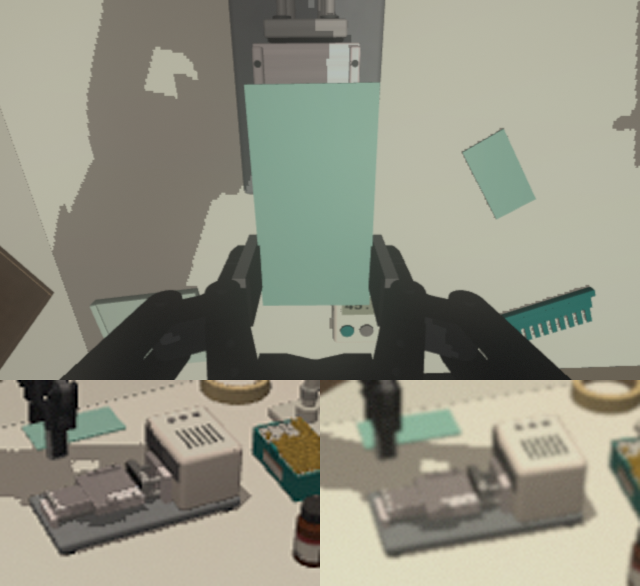

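The wrist view shows the held plate as a level rectangle from (246,106)/(380,103) to (263,325)/(373,323). Ahead of it is the wide part of the bed, with side edges at columns 253 and 359 near row 83, and the base edges at columns 229 and 384. The plate is level in the scene and side views too. Next I'll measure the lateral and yaw offsets.

```bash
cat > fr.py <<'E'
from h import *
def tf(c,s):
    q=s['ee_rot']; 
    yaw=2*np.arctan2(q[2],q[1]); X=np.array([np.cos(yaw),np.sin(yaw)]);Y=np.array([np.sin(yaw),-np.cos(yaw)])
    p=np.array(s['position'])[:2]
    def f(u,v,z):
        w=ray(c,u,v,z)[:2]-p; return np.round(1000*np.array([X@w,Y@w]),1)
    return f,np.degrees(yaw)
E
python3 - <<'E'
from fr import *
s=read_state();c=calibration('wrist');f,yaw=tf(c,s);print('yaw',yaw)
im=cv2.imread('pics/w10.png');h=cv2.cvtColor(im,cv2.COLOR_BGR2HSV);g=cv2.cvtColor(im,cv2.COLOR_BGR2GRAY)
zp=s['position'][2]+.0175
m=cv2.inRange(h,(68,35,90),(100,200,255));
L=[];Rr=[]
for r in range(115,240,10):
    cols=np.nonzero(m[r,235:395])[0]+235; L.append(f(cols.min(),r,zp));Rr.append(f(cols.max()+1,r,zp))
L=np.array(L);Rr=np.array(Rr)
for n,e in(('L',L),('R',Rr)):
    k=np.polyfit(e[:,0],e[:,1],1);print('plate edge',n,k,e[[0,-1]].tolist())
print('front',f(313,104,zp),'rear',f(318,324,zp))
for z,l in((.042,[(253,83),(359,83),(253,70),(359,70)]),(.022,[(229,22),(384,22),(244,190)])):
    for a in l: print(z,a,f(*a,z))
for r in (22,40,68,78,90): print(r,g[r,222:265].tolist(),g[r,345:392].tolist())
E
```

```text
yaw -2.9482723682611294
plate edge L [ -0.02879713 -22.12518322] [[75.3, -24.1], [26.9, -22.8]]
plate edge R [-1.63034916e-02  2.62796795e+01] [[75.4, 25.2], [26.9, 25.8]]
front [79.3  0.9] rear [-18.3   3.2]
0.042 (253, 83) [ 87.2 -36.7]
0.042 (359, 83) [87.3 29. ]
0.042 (253, 70) [ 94.7 -36.3]
0.042 (359, 70) [94.8 28.6]
0.022 (229, 22) [124.1 -53.4]
0.022 (384, 22) [124.2  45.9]
0.022 (244, 190) [ 11.4 -51.7]
22 [115, 115, 115, 114, 115, 112, 90, 69, 69, 71, 72, 74, 75, 74, 75, 74, 75, 75, 75, 75, 75, 75, 75, 75, 75, 74, 75, 75, 75, 74, 75, 74, 74, 75, 75, 75, 75, 75, 75, 74, 74, 75, 75] [113, 114, 114, 114, 115, 115, 115, 114, 115, 115, 115, 115, 114, 115, 114, 114, 114, 114, 114, 114, 115, 115, 115, 115, 115, 114, 115, 115, 115, 116, 116, 114, 115, 115, 115, 114, 111, 108, 105, 111, 154, 174, 177, 177, 178, 177, 177]
40 [116, 115, 115, 116, 115, 115, 114, 97, 78, 70, 71, 73, 76, 75, 74, 74, 74, 74, 75, 75, 75, 74, 74, 75, 75, 75, 75, 74, 73, 75, 73, 73, 74, 74, 74, 73, 74, 75, 74, 74, 75, 77, 81] [130, 123, 114, 113, 115, 115, 114, 115, 115, 115, 114, 114, 115, 115, 115, 114, 11
[... 752 characters left out ...]
, 120, 115, 106, 95, 100, 113] [183, 183, 184, 179, 142, 137, 163, 177, 180, 181, 181, 183, 183, 176, 154, 128, 118, 118, 117, 118, 117, 118, 117, 117, 117, 117, 117, 117, 118, 118, 119, 118, 116, 113, 110, 108, 124, 161, 178, 180, 180, 181, 180, 181, 180, 181, 180]
90 [117, 117, 118, 117, 116, 117, 118, 117, 116, 117, 115, 101, 81, 73, 75, 75, 77, 79, 77, 78, 77, 77, 77, 78, 77, 77, 77, 78, 78, 77, 80, 97, 113, 120, 121, 121, 122, 121, 120, 113, 104, 93, 107] [186, 187, 184, 165, 138, 146, 170, 181, 183, 183, 184, 185, 183, 170, 137, 117, 117, 118, 117, 117, 118, 117, 117, 118, 119, 119, 119, 119, 119, 119, 119, 117, 116, 112, 108, 115, 156, 178, 180, 181, 180, 180, 181, 181, 180, 181, 181]
```

Run:
```python
from fr import *
s=read_state();c=calibration('wrist');f,yaw=tf(c,s)
for z,n,l in((.022,'baseL',[(228.2,22),(229.5,40),(231.8,68),(232.7,78),(233.5,90),(244,180)]),(.022,'baseR',[(385.3,22),(384.2,40),(382,68),(381,78),(380.5,90)]),(.042,'bedL',[(251.8,68),(252.3,78),(253,90)]),(.042,'bedR',[(360,68),(359.3,78),(358.8,90)])):
    e=np.array([f(*a,z) for a in l]);print(n,np.polyfit(e[:,0],e[:,1],1),e.tolist())
im=cv2.imread('pics/w10.png');g=cv2.cvtColor(im,cv2.COLOR_BGR2GRAY)
for r in (110,130,150,170,190,200,206): print(r,(g[r,222:262]).tolist())
```

```text
baseL [-2.81003887e-02 -5.08980475e+01] [[124.1, -53.9], [113.7, -53.9], [96.8, -53.8], [90.5, -53.7], [82.8, -53.8], [19.2, -51.1]]
baseR [1.05519763e-02 4.54268640e+01] [[124.2, 46.7], [113.8, 46.7], [96.9, 46.5], [90.6, 46.2], [83.0, 46.4]]
bedL [ 7.57887800e-03 -3.76462394e+01] [[95.8, -36.9], [90.1, -37.0], [83.1, -37.0]]
bedR [1.49955419e-02 2.77210667e+01] [[95.9, 29.2], [90.2, 29.0], [83.1, 29.0]]
110 [117, 118, 117, 117, 118, 117, 117, 117, 118, 117, 117, 117, 116, 98, 78, 75, 75, 77, 78, 79, 79, 84, 116, 141, 149, 149, 149, 150, 150, 149, 149, 149, 150, 150, 149, 149, 150, 150, 150, 150]
130 [117, 118, 118, 118, 117, 117, 117, 117, 118, 118, 118, 117, 118, 118, 114, 93, 75, 75, 77, 79, 79, 80, 80, 87, 127, 146, 148, 149, 149, 149, 149, 149, 150, 149, 149, 149, 149, 150, 150, 150]
150 [118, 118, 118, 118, 118, 118, 118, 118, 118, 117, 118, 117, 118, 117, 117, 116, 101, 81, 77, 77, 79, 79, 81, 81, 83, 102, 134, 147, 149, 149, 148, 149, 149, 148, 149, 149, 149, 150, 150, 150]
170 [119, 117, 118, 118, 118, 118, 118, 118, 119, 119, 118, 119, 118, 118, 118, 119, 117, 117, 98, 79, 77, 79, 80, 82, 82, 81, 85, 113, 139, 147, 147, 148, 147, 148, 148, 148, 148, 149, 149, 149]
190 [118, 118, 118, 118, 119, 119, 118, 118, 118, 118, 119, 118, 119, 119, 118, 120, 120, 120, 118, 111, 91, 79, 80, 81, 82, 82, 83, 82, 89, 126, 145, 148, 148, 149, 148, 148, 148, 148, 148, 149]
200 [118, 118, 118, 119, 119, 118, 119, 119, 119, 118, 119, 119, 119, 119, 119, 120, 120, 120, 120, 119, 109, 91, 80, 81, 82, 84, 91, 97, 110, 122, 139, 147, 148, 148, 149, 148, 148, 148, 148, 148]
206 [119, 119, 119, 119, 118, 119, 120, 120, 119, 119, 120, 119, 119, 120, 119, 120, 120, 120, 124, 156, 170, 135, 91, 84, 101, 113, 116, 117, 117, 119, 129, 141, 147, 149, 148, 149, 149, 149, 148, 148]
```

The tool is already parallel to the coater within about 0.3°. The plate is turned about 1.4° in the grip and needs a shift of about -6 mm along tool y. The gap to the jaw is about 17 mm. I'll correct this while descending.

>>> jog_arm(deltas=[[0,-0.002,0.01,0.5],[0,-0.004,0.025,1],[0,-0.006,0.04,1.4],[0,-0.006,0.055,1.4],[0,-0.006,0.065,1.4],[0,-0.006,0.072,1.4],[0,-0.006,0.075,1.4],[0,-0.006,0.075,1.4]])

```text
time: 16.35
position: [0.517, -0.0783, 0.0408]
ee_rot: [-0.0, 0.999, -0.038, -0.0]
force: [0.6, -0.1, 0.4]
opening: 0.0484
grip_force: 31.5
```

```bash
cat > meas.py <<'E'
from fr import *
import sys
s=read_state();print(s['position'],s['force'],s['opening'])
c=calibration('wrist');im,_=snap('wrist',sys.argv[1]+'.png');f,yaw=tf(c,s);print('yaw',yaw)
bgr=im[:,:,::-1].copy();h=cv2.cvtColor(bgr,cv2.COLOR_BGR2HSV);g=cv2.cvtColor(bgr,cv2.COLOR_BGR2GRAY)
m=cv2.inRange(h,(68,30,70),(100,200,255)); cc=m[:,316]; rows=np.nonzero(cc)[0];print('plate rows',rows.min(),rows.max())
zp=s['position'][2]+.0175;L=[];R=[]
for r in range(rows.min()+6,236,6):
    cols=np.nonzero(m[r,235:400])[0]+235;L.append(f(cols.min(),r,zp));R.append(f(cols.max()+1,r,zp))
L=np.array(L);R=np.array(R);M=(L+R)/2
print('plate mid slope/const',np.polyfit(M[:,0],M[:,1],1),'width',(R-L)[:,1].mean(),'front x',f(316,rows.min(),zp))
t=rows.min()
for r in range(t-40,t+60,10): 
    if r>0: print(r,g[r,238:264].tolist(),'|',g[r,366:392].tolist())
print('col',t-60,g[max(0,t-60):t+4,312].tolist())
E
python3 meas.py w11
```

```text
[ 0.51703577 -0.07826408  0.04080276] [ 0.58820579 -0.06360096  0.40145101] 0.04841093312917453
yaw -4.3683503748873465
plate rows 104 324
plate mid slope/const [-0.01802022  1.98081418] width 49.55238095238095 front x [79.3  2. ]
64 [89, 98, 119, 127, 128, 128, 128, 128, 128, 127, 129, 128, 129, 129, 129, 129, 128, 129, 129, 129, 129, 129, 130, 130, 129, 130] | [194, 194, 194, 194, 194, 190, 151, 104, 116, 143, 164, 180, 188, 191, 190, 190, 190, 191, 190, 191, 192, 187, 177, 158, 133, 120]
74 [96, 90, 96, 116, 124, 125, 124, 124, 124, 124, 125, 125, 124, 125, 125, 125, 125, 125, 125, 125, 125, 125, 125, 125, 126, 125] | [192, 192, 192, 191, 192, 187, 145, 106, 125, 151, 169, 184, 190, 191, 189, 185, 183, 183, 187, 191, 190, 184, 172, 139, 119, 119]
84 [106, 97, 91, 97, 115, 124, 124, 125, 125, 125, 124, 125, 125, 125, 125, 125, 126, 125, 125, 125, 126, 126, 126, 125, 127, 126] | [190, 190, 191, 191, 190, 185, 144, 111, 134, 154, 147, 125, 103, 93, 92, 92, 93, 93, 94, 98, 123, 158, 169, 145, 123, 122]
94 [115, 107, 99, 90, 98, 115, 124, 125, 126, 126, 125, 126, 125, 124, 125, 126, 12
[... 1394 characters left out ...]
65, 164, 164, 165, 164, 165, 165, 166, 170, 184, 190, 190, 192, 195, 196, 191, 178, 152, 130, 124, 123, 123, 123]
154 [126, 126, 126, 125, 125, 122, 116, 110, 102, 98, 134, 152, 155, 155, 156, 155, 156, 157, 156, 156, 156, 157, 156, 156, 157, 158] | [165, 165, 165, 165, 164, 165, 165, 165, 165, 166, 167, 179, 190, 192, 194, 193, 194, 194, 188, 177, 145, 124, 123, 125, 125, 125]
col 44 [48, 47, 49, 47, 45, 47, 49, 70, 103, 120, 125, 127, 128, 128, 128, 128, 127, 129, 130, 132, 131, 130, 130, 130, 129, 128, 127, 127, 126, 126, 126, 127, 126, 127, 128, 127, 127, 128, 128, 128, 128, 128, 127, 127, 128, 127, 127, 128, 128, 129, 129, 131, 131, 131, 131, 131, 131, 130, 130, 137, 160, 162, 163, 162]
```

```bash
cat > g.py <<'E'
from fr import *
import sys
# guide dark lines near rows given image; works on saved image at current pose
s=read_state();c=calibration('wrist');f,yaw=tf(c,s)
g=cv2.cvtColor(cv2.imread('pics/'+sys.argv[1]+'.png'),cv2.COLOR_BGR2GRAY).astype(float)
rows=range(int(sys.argv[2]),int(sys.argv[3]),4);E=[]
for r in rows:
    a=g[r,232:256];b=g[r,362:384];l=232+a.argmin();q=362+b.argmin()
    pl=f(l+.5,r,.042);pr=f(q+.5,r,.042);E.append([pl[0],pl[1],pr[1]])
E=np.array(E);print('guides x,L,R\n',E.tolist());print('width',(E[:,2]-E[:,1]).mean(),'mid fit',np.polyfit(E[:,0],E[:,1:].mean(1),1),'mean mid',E[:,1:].mean())
for z in(.042,.054):print('jaw',z,f(312,51.5,z))
E
python3 g.py w11 62 100
```

```text
guides x,L,R
 [[94.4, -29.2, 24.9], [93.0, -28.9, 25.0], [91.5, -28.6, 25.0], [90.0, -28.7, 25.1], [88.5, -28.4, 28.0], [87.0, -31.7, 27.7], [85.4, -31.5, 28.7], [83.9, -32.0, 25.5], [82.4, -28.4, 25.6], [80.8, -28.1, 25.7]]
width 55.669999999999995 mid fit [-0.01786611 -0.14832117] mean mid -1.7149999999999992
jaw 0.042 [98.3  0.4]
jaw 0.054 [97.2  0.5]
```

Run:
```python
from fr import *
s=read_state();c=calibration('wrist');f,yaw=tf(c,s)
g=cv2.cvtColor(cv2.imread('pics/w11.png'),cv2.COLOR_BGR2GRAY).astype(float)
for nm,z in(('L',.042),):
    pts=[]
    for r in range(66,160,4):
        a=g[r,234:252];k=a.argmin()
        if r in range(82,90): continue
        pts.append(f(234+k+.5,r,z))
    P=np.array(pts);k=np.polyfit(P[:,0],P[:,1],1);print('L guide',k,P[:,1].tolist())
P=[]
for r in range(66,160,4):
    a=g[r,378:400]; i=np.nonzero((a[:-1]>=150)&(a[1:]<150))[0]
    if len(i): P.append(f(378+i[-1]+1+(a[i[-1]]-150)/(a[i[-1]]-a[i[-1]+1])-.0,r,.042))
P=np.array(P);print('R bed edge',np.polyfit(P[:,0],P[:,1],1),P.tolist())
P=[]
for r in range(66,160,4):
    a=g[r,200:236]; P.append((r,a.astype(int).tolist()))
for p in P[::4]: print(p)
```

```text
L guide [ 1.46287343e-02 -2.99492453e+01] [-28.9, -28.6, -28.7, -28.4, -31.2, -28.4, -28.1, -28.3, -28.4, -28.1, -28.2, -28.3, -28.0, -28.1, -27.8, -27.9, -31.9, -32.9, -31.7, -27.9, -27.6, -27.7]
R bed edge [-3.45459761e-02  3.48156603e+01] [[93.0, 31.6], [91.6, 31.6], [90.1, 31.6], [88.6, 31.7], [87.0, 31.8], [85.5, 32.0], [84.0, 31.9], [82.4, 32.0], [80.9, 31.9], [79.3, 32.1], [77.7, 32.2], [76.1, 32.3], [74.5, 32.3], [72.9, 32.3], [71.2, 32.3], [69.6, 32.4], [67.9, 32.5], [66.2, 32.7], [64.5, 32.5], [62.8, 32.7], [61.1, 32.7], [59.4, 32.7], [57.6, 32.9], [55.9, 32.7]]
(66, [74, 73, 74, 76, 77, 78, 78, 78, 78, 78, 77, 78, 79, 78, 79, 78, 77, 77, 78, 78, 77, 81, 96, 111, 118, 123, 124, 125, 126, 126, 126, 126, 126, 126, 121, 113])
(82, [113, 90, 74, 75, 76, 77, 79, 79, 78, 78, 78, 78, 79, 78, 78, 78, 79, 79, 79, 78, 78, 78, 79, 83, 99, 111, 105, 85, 69, 64, 63, 64, 65, 69, 84, 105])
(98, [123, 122, 120, 98, 78, 75, 76, 77, 79, 79, 80, 79, 81, 80, 79, 80, 79, 80, 79, 79, 79, 79, 80, 79, 80, 88, 103, 114, 121, 123, 125, 126, 126, 127, 127, 127])
(114, [123, 123, 122, 123, 121, 101, 81, 75, 77, 78, 79, 80, 81, 79, 80, 79, 79, 80, 79, 80, 79, 79, 79, 80, 80, 80, 81, 93, 107, 118, 123, 124, 126, 126, 127, 127])
(130, [123, 123, 123, 123, 123, 123, 121, 104, 83, 77, 76, 79, 80, 81, 81, 81, 81, 81, 81, 81, 81, 80, 80, 81, 80, 80, 80, 80, 83, 97, 111, 118, 124, 126, 125, 126])
(146, [122, 123, 122, 123, 122, 123, 122, 123, 121, 106, 86, 77, 77, 78, 81, 81, 81, 81, 81, 81, 81, 82, 82, 81, 81, 81, 81, 81, 81, 81, 82, 101, 111, 111, 94, 78])
```

The plate needs a turn of about -0.85° and a -0.65 mm shift to be centred between the guides. The gap to the jaw is about 17.5 mm. Correcting and lowering by 5 mm.

>>> jog_arm(deltas=[[0,-0.0006,0.002,-0.85],[0,-0.0006,0.004,-0.85],[0,-0.0006,0.005,-0.85],[0,-0.0006,0.005,-0.85],[0,-0.0006,0.005,-0.85],[0,-0.0006,0.005,-0.85],[0,-0.0006,0.005,-0.85],[0,-0.0006,0.005,-0.85]])

```text
time: 17.2
position: [0.5173, -0.0776, 0.0363]
ee_rot: [0.0, 1.0, -0.031, 0.0]
force: [1.0, -0.6, 0.2]
opening: 0.0485
grip_force: 31.5
```

```bash
cat > full.py <<'E'
from fr import *
import sys
s=read_state();print(s['position'],s['force'])
c=calibration('wrist');im,_=snap('wrist',sys.argv[1]+'.png');f,yaw=tf(c,s);print('yaw',yaw)
bgr=im[:,:,::-1].copy();h=cv2.cvtColor(bgr,cv2.COLOR_BGR2HSV);g=cv2.cvtColor(bgr,cv2.COLOR_BGR2GRAY).astype(float)
m=cv2.inRange(h,(68,30,70),(100,200,255));rows=np.nonzero(m[:,316])[0];t=rows.min()
zp=s['position'][2]+.0175;M=[];W=[]
for r in range(t+6,236,4):
    cols=np.nonzero(m[r,235:400])[0]+235;a=f(cols.min(),r,zp);b=f(cols.max()+1,r,zp);M.append((a+b)/2);W.append(b[1]-a[1])
M=np.array(M);pm=np.polyfit(M[:,0],M[:,1],1)
G=[];B=[];Rg=[]
for r in range(56,160,3):
    a=g[r,230:254];k=a.argmin()
    if a[k]>85: G.append(f(230+k+.5,r,.042))
    a=g[r,378:402]; i=np.nonzero((a[:-1]>=150)&(a[1:]<150))[0]
    if len(i): B.append(f(379+i[-1],r,.042))
    if r<t-6:
        a=g[r,362:380];Rg.append(f(362+a.argmin()+.5,r,.042))
def rob(P):
    P=np.array(P)
    for _ in range(4):
        k=np.polyfit(P[:,0],P[:,1],1);e=abs(np.polyval(k,P[:,0])-P[:,1]);P=P[e<max(.5,2*np.median(e))]
    return k,len(P)
kg,kb,kr=rob(G),rob(B),rob(Rg)
for x in(60,80):print('x',x,'plate',np.polyval(pm,x).round(2),'from Lguide',(np.polyval(kg[0],x)+26.5).round(2),'Rbed',(np.polyval(kb[0],x)-33).round(2),'Rguide',(np.polyval(kr[0],x)-26.5).round(2))
print('slopes plate',pm[0],'G',kg,'B',kb,'Rg',kr,'W',np.mean(W))
col=g[30:t+2,312];j=30+np.nonzero((col[:-1]<85)&(col[1:]>=85))[0];print('front',t,f(316,t,zp),'jaw row',j,[f(312,q+1,.054) for q in j])
E
python3 full.py w12
```

```text
[ 0.51727602 -0.07762371  0.03626299] [ 1.01298306 -0.56422784  0.1594052 ]
yaw -3.509911657079937
x 60 plate 0.93 from Lguide -6.05 Rbed 0.97 Rguide 2.09
x 80 plate 0.54 from Lguide -1.82 Rbed 0.54 Rguide 0.77
slopes plate -0.019331373665715832 G (array([  0.21115547, -45.21619031]), 21) B (array([-2.13390693e-02,  3.52515614e+01]), 32) Rg (array([-0.06568204, 32.52781506]), 14) W 49.446875000000006
front 104 [79.3  2. ] jaw row [51] [array([96.5,  0.6])]
```

Run:
```python
from fr import *
s=read_state();c=calibration('wrist');f,yaw=tf(c,s)
g=cv2.cvtColor(cv2.imread('pics/w12.png'),cv2.COLOR_BGR2GRAY).astype(int)
for r in (66,76,98,110,122,152):
    a=g[r,228:256]; k=a[6:22].argmin()+6 if r<120 else a[8:24].argmin()+8
    print(r,a.tolist(),228+k,f(228.5+k,r,.042))
    if r<100: 
        b=g[r,364:384];print('   R',b.tolist(),f(364.5+b.argmin(),r,.042))
```

```text
66 [123, 125, 126, 127, 127, 127, 127, 126, 125, 120, 112, 105, 96, 89, 99, 119, 128, 129, 130, 129, 129, 129, 129, 129, 129, 129, 129, 129] 241 [ 92.7 -26.6]
   R [194, 195, 194, 194, 194, 194, 195, 194, 194, 194, 194, 194, 194, 194, 189, 150, 104, 110, 139, 160] [92.7 26.8]
76 [123, 125, 126, 127, 127, 127, 127, 127, 126, 124, 119, 111, 104, 95, 88, 101, 118, 123, 124, 124, 124, 125, 125, 125, 125, 125, 125, 125] 242 [ 89.1 -26.5]
   R [192, 193, 193, 193, 193, 193, 193, 193, 193, 193, 193, 194, 194, 193, 189, 144, 103, 123, 150, 167] [89.1 27. ]
98 [110, 118, 123, 125, 126, 127, 127, 128, 127, 127, 126, 125, 119, 111, 105, 95, 91, 111, 124, 127, 127, 128, 127, 127, 128, 127, 128, 128] 244 [ 80.9 -26.3]
   R [133, 133, 133, 134, 140, 175, 194, 196, 197, 196, 197, 197, 196, 192, 147, 105, 127, 153, 171, 185] [81.  27.2]
110 [90, 105, 117, 122, 126, 126, 126, 127, 127, 128, 127, 126, 125, 120, 113, 110, 129, 150, 155, 156, 156, 157, 157, 157, 157, 157, 157, 158] 243 [ 76.3 -27. ]
122 [82, 86, 102, 116, 122, 125, 126, 126, 127, 127, 127, 127, 125, 125, 120, 114, 110, 130, 149, 156, 157, 156, 157, 157, 157, 156, 158, 157] 244 [ 71.7 -26.9]
152 [81, 82, 82, 82, 87, 104, 116, 122, 125, 127, 126, 127, 127, 126, 126, 125, 122, 117, 113, 116, 141, 155, 156, 157, 157, 157, 157, 157] 246 [ 59.4 -26.9]
```

It is now centred to about 0.1 mm and parallel to about 0.2°. Lowering to about 2 mm above the rear stop and guides, then advancing towards the jaw.

>>> jog_arm(deltas=[[0,0,0.001,0],[0,0,0.002,0],[0,0,0.003,0],[0.003,0,0.0035,0],[0.006,0,0.0035,0],[0.009,0,0.0035,0],[0.012,0,0.0035,0],[0.013,0,0.0035,0]])

```text
time: 18.05
position: [0.5308, -0.0785, 0.0329]
ee_rot: [0.0, 1.0, -0.031, 0.0]
force: [0.6, -0.0, -0.2]
opening: 0.0487
grip_force: 31.5
```

```bash
python3 full.py w13
python3 - <<'E'
from fr import *
s=read_state();c=calibration('wrist');f,yaw=tf(c,s)
g=cv2.cvtColor(cv2.imread('pics/w13.png'),cv2.COLOR_BGR2GRAY).astype(int)
for r in (90,95,100):print(r,g[r,228:256].tolist(),g[r,364:392].tolist())
print(g[40:112,312].tolist())
E
```

```text
[ 0.53084797 -0.07853627  0.03287231] [ 0.64060571 -0.03220902 -0.23735344]
yaw -3.50798793601307
x 60 plate 0.92 from Lguide 0.24 Rbed 0.71 Rguide 1.57
x 80 plate 0.58 from Lguide -0.07 Rbed 0.22 Rguide 0.18
slopes plate -0.016728018375455785 G (array([-1.53667211e-02, -2.53399029e+01]), 16) B (array([-2.44636854e-02,  3.51803199e+01]), 22) Rg (array([-0.06987356, 32.26706982]), 8) W 49.434374999999996
front 104 [79.3  2. ] jaw row [52 88] [array([95.9,  0.6]), array([84.5,  0.6])]
90 [93, 96, 98, 98, 98, 99, 99, 99, 98, 100, 101, 102, 102, 103, 103, 103, 104, 105, 105, 105, 106, 105, 100, 98, 98, 97, 98, 97] [192, 193, 193, 193, 193, 193, 193, 194, 193, 194, 194, 194, 194, 194, 186, 180, 180, 181, 180, 181, 180, 181, 180, 180, 179, 161, 148, 145]
95 [119, 116, 112, 112, 113, 113, 112, 112, 112, 113, 113, 117, 122, 125, 128, 128, 129, 128, 129, 129, 129, 128, 128, 129, 129, 129, 129, 129] [182, 181, 182, 181, 182, 182, 182, 181, 182, 192, 197, 197, 198, 194, 162, 125, 104, 108, 131, 150, 164, 170, 172, 172, 173, 174, 175, 176]
100 [126, 128, 128, 129, 129, 128, 128, 129, 129, 123, 116, 109, 102, 93, 94, 117, 130, 132, 132, 132, 131, 132, 132, 131, 131, 132, 132, 132] [133, 133, 132, 134, 133, 133, 133, 133, 139, 175, 197, 198, 199, 196, 157, 111, 104, 131, 156, 174, 188, 196, 196, 196, 196, 196, 195, 196]
[77, 77, 76, 77, 77, 77, 77, 78, 77, 78, 77, 78, 81, 91, 95, 99, 100, 101, 101, 101, 100, 100, 99, 100, 99, 98, 97, 98, 97, 98, 97, 97, 97, 97, 97, 99, 98, 99, 97, 93, 87, 78, 63, 51, 50, 51, 51, 53, 69, 100, 121, 128, 129, 130, 131, 131, 130, 130, 132, 133, 135, 133, 131, 136, 162, 166, 166, 166, 166, 166, 166, 167]
```

>>> jog_arm(deltas=[[0,-0.0002,0.0005,0],[0,-0.0004,0.001,0],[0.001,-0.0004,0.001,0],[0.0025,-0.0004,0.001,0],[0.004,-0.0005,0.001,0],[0.0055,-0.0005,0.001,0],[0.007,-0.0006,0.001,0],[0.007,-0.0006,0.001,0]])

```text
time: 18.9
position: [0.5361, -0.0782, 0.0315]
ee_rot: [-0.0, 1.0, -0.03, -0.002]
force: [-4.9, -1.8, 2.7]
opening: 0.0485
grip_force: 31.7
```

```bash
python3 full.py w14 | tail -8
python3 - <<'E'
import cv2
g=cv2.cvtColor(cv2.imread('pics/w14.png'),cv2.COLOR_BGR2GRAY).astype(int)
print(g[60:112,312].tolist())
E
```

```text
[ 0.53611238 -0.07822897  0.03150887] [-4.89592747 -1.76306576  2.67049203]
yaw -3.495476605050747
x 60 plate 0.86 from Lguide 0.68 Rbed 1.49 Rguide 1.34
x 80 plate 0.53 from Lguide 0.35 Rbed 0.43 Rguide -0.14
slopes plate -0.01689947471659746 G (array([-1.64067755e-02, -2.48390265e+01]), 11) B (array([-0.05309519, 37.6770403 ]), 18) Rg (array([-0.07377049, 32.26451991]), 7) W 49.390625
front 104 [79.3  2. ] jaw row [ 68 103] [array([90.9,  0.6]), array([79.6,  0.6])]
[80, 79, 79, 79, 79, 79, 80, 80, 81, 91, 96, 99, 101, 102, 102, 102, 102, 103, 102, 101, 100, 101, 100, 99, 99, 99, 99, 99, 98, 99, 99, 99, 99, 100, 98, 93, 88, 80, 62, 54, 55, 54, 55, 66, 112, 161, 167, 167, 167, 167, 167, 168]
```

Jaw contact at about 5 N, and the plate is centred. Pushing the jaw about 6 mm back so that the rear edge clears the stop.

>>> jog_arm(deltas=[[0.001,0,0,0],[0.002,0,0,0],[0.003,0,0,0],[0.004,-0.0001,0,0],[0.005,-0.0001,0,0],[0.006,-0.0001,0,0],[0.0065,-0.0001,0,0],[0.0065,-0.0001,0,0]])

```text
time: 19.75
position: [0.5407, -0.0783, 0.0303]
ee_rot: [-0.0, 1.0, -0.031, -0.003]
force: [-6.4, -2.0, 0.2]
opening: 0.0483
grip_force: 31.6
```

```bash
python3 full.py w15 | tail -8
python3 - <<'E'
import cv2
g=cv2.cvtColor(cv2.imread('pics/w15.png'),cv2.COLOR_BGR2GRAY).astype(int)
print(g[60:112,312].tolist())
E
```

```text
[ 0.54072577 -0.07828687  0.03025612] [-6.4240775  -1.97241153  0.24610334]
yaw -3.5050707827316985
x 60 plate 0.91 from Lguide 0.86 Rbed 2.1 Rguide 14.65
x 80 plate 0.58 from Lguide 0.52 Rbed -4.92 Rguide 2.13
slopes plate -0.016793816137801856 G (array([-1.70616722e-02, -2.46134794e+01]), 8) B (array([-0.35067444, 56.13548146]), 15) Rg (array([-0.62592695, 78.70475778]), 9) W 49.70625
front 104 [79.4  2. ] jaw row [ 68 103] [array([91. ,  0.6]), array([79.8,  0.6])]
[80, 79, 80, 80, 80, 80, 80, 79, 81, 89, 95, 96, 101, 102, 102, 102, 103, 102, 101, 101, 102, 101, 99, 99, 98, 99, 99, 99, 99, 99, 99, 99, 100, 99, 99, 97, 91, 86, 76, 56, 53, 54, 54, 57, 90, 140, 165, 168, 167, 167, 168, 167]
```

>>> jog_arm(deltas=[[0.0005,0,0,0],[0.001,0,0,0],[0.001,0,0.001,0],[0.001,0,0.002,0],[0.001,0,0.003,0],[0.001,0,0.0035,0],[0.001,0,0.004,0],[0.001,0,0.004,0]])

```text
time: 20.6
position: [0.5421, -0.0782, 0.0277]
ee_rot: [-0.0, 1.0, -0.03, -0.003]
force: [-9.4, 0.2, 8.1]
opening: 0.0485
grip_force: 32.1
```

```bash
python3 full.py w16 | head -5; python3 -c "
from rig import *
s=read_state();print(s['ee_rot'],s['moment'],s['opening'],s['grip_force'])"
```

```text
[ 0.54205592 -0.07819725  0.02771378] [-9.42957922  0.21670052  8.14898727]
yaw -3.488447809686245
x 60 plate 0.86 from Lguide 3.91 Rbed 2.71 Rguide -2.49
x 80 plate 0.5 from Lguide -6.09 Rbed -4.6 Rguide -5.65
slopes plate -0.01789160716696829 G (array([-0.50002875,  7.40751452]), 9) B (array([-0.36579745, 57.65913369]), 15) Rg (array([-0.15819769, 33.50398716]), 10) W 49.746875
[-4.46434637e-04  9.99532138e-01 -3.04089416e-02 -3.25609581e-03] [ 0.03127218  1.42312973 -0.00267018] 0.04870588740934256 32.06142604351044
```

>>> jog_arm(deltas=[[0,0,0.0003,0],[0,0,0.0006,0],[0,0,0.0009,0],[0,0,0.0012,0],[0,0,0.0012,0],[0,0,0.0012,0],[0,0,0.0012,0],[0,0,0.0012,0]])

```text
time: 21.45
position: [0.5422, -0.0781, 0.0274]
ee_rot: [-0.001, 1.0, -0.03, -0.003]
force: [-11.4, 0.0, 14.4]
opening: 0.0488
grip_force: 32.3
```

The plate is firmly on the bed. I'll relax the downward load and let the jaw push the plate back to the stop, then release.

>>> jog_arm(deltas=[[0,0,-0.0003,0],[-0.0005,0,-0.0006,0],[-0.001,0,-0.0009,0],[-0.0015,0,-0.0009,0],[-0.002,0,-0.0009,0],[-0.0025,0,-0.0009,0],[-0.003,0,-0.0009,0],[-0.003,0,-0.0009,0]])

```text
time: 22.25
position: [0.5409, -0.0781, 0.0275]
ee_rot: [-0.0, 1.0, -0.031, -0.001]
force: [-5.2, 1.1, 5.4]
opening: 0.0485
grip_force: 31.9
```

>>> jog_arm(deltas=[[0,0,0,0],[0,0,0,0],[0,0,0,0],[0,0,0,0],[0,0,0,0],[0,0,0,0],[0,0,0,0],[0,0,0,0]], fingers=-0.7)

```text
time: 23.05
position: [0.5418, -0.0784, 0.0274]
ee_rot: [0.0, 1.0, -0.031, 0.0]
force: [0.1, -0.2, -0.4]
opening: 0.0728
grip_force: 0.0
```

```bash
python3 full.py w17 | tail -2
python3 - <<'E'
from h import *
s=read_state();c=calibration('wrist');im=cv2.imread('pics/w17.png');h=cv2.cvtColor(im,cv2.COLOR_BGR2HSV)
m=cv2.inRange(h,(68,30,70),(100,200,255))
for col in(280,316,350):
    r=np.nonzero(m[:,col])[0];print(col,r.min(),r.max())
for r in (110,130,160,200,240):
    k=np.nonzero(m[r,220:400])[0]+220;print(r,k.min(),k.max())
E
```

```text
slopes plate -0.01797717780765578 G (array([-0.4336802 ,  2.90745108]), 10) B (array([-0.40063382, 60.24724449]), 22) Rg (array([-0.06215271, 24.41957426]), 11) W 49.41612903225808
front 109 [77.5  2. ] jaw row [ 73 109] [array([89.1,  0.7]), array([77.7,  0.6])]
280 110 328
316 109 328
350 109 327
110 243 378
130 245 377
160 248 376
200 251 374
240 255 372
```

Released. The plate went back to about x = +0.2 mm with the jaw about 4 mm back. Rising, then a light press near the front edge to make sure it lies flat.

>>> jog_arm(deltas=[[0,0,-0.003,0],[0,0,-0.01,0],[0,0,-0.025,0],[0,0,-0.04,0],[0,0,-0.055,0],[0,0,-0.065,0],[0,0,-0.065,0],[0,0,-0.065,0]])

```text
time: 23.9
position: [0.5419, -0.0785, 0.0929]
ee_rot: [0.0, 1.0, -0.031, 0.0]
force: [0.7, 0.1, -0.8]
opening: 0.0726
grip_force: 0.0
```

>>> jog_arm(deltas=[[0.015,0,0,0],[0.03,0,0,0],[0.045,-0.0005,0,0],[0.055,-0.001,0,0],[0.055,-0.001,0.01,0],[0.055,-0.001,0.02,0],[0.055,-0.001,0.03,0],[0.055,-0.001,0.03,0]], fingers=1, force=20)

```text
time: 24.7
position: [0.5937, -0.0801, 0.0592]
ee_rot: [-0.001, 1.0, -0.031, -0.003]
force: [0.4, -0.5, -0.3]
opening: 0.0004
grip_force: 0.0
```

>>> jog_arm(deltas=[[0,0,0.003,0],[0,0,0.006,0],[0,0,0.009,0],[0,0,0.011,0],[0,0,0.013,0],[0,0,0.0145,0],[0,0,0.0155,0],[0,0,0.0155,0]])

```text
time: 25.5
position: [0.5966, -0.0808, 0.0467]
ee_rot: [-0.0, 1.0, -0.031, -0.0]
force: [0.1, -0.3, -0.5]
opening: -0.0003
grip_force: 0.0
```

>>> jog_arm(deltas=[[0,0,0.0004,0],[0,0,0.0008,0],[0,0,0.0012,0],[0,0,0.0016,0],[0,0,0.002,0],[0,0,0.002,0],[0,0,0.002,0],[0,0,0.002,0]])

```text
time: 26.3
position: [0.5967, -0.0808, 0.045]
ee_rot: [0.0, 1.0, -0.031, 0.0]
force: [-0.9, 0.4, 2.1]
opening: -0.0003
grip_force: 0.5
```

>>> jog_arm(deltas=[[0,0,0.0005,0],[0,0,0.001,0],[0,0,0.0015,0],[0,0,0.002,0],[0,0,0.002,0],[0,0,0.002,0],[0,0,0.002,0],[0,0,0.002,0]])

```text
time: 27.1
position: [0.5968, -0.0808, 0.0441]
ee_rot: [0.0, 1.0, -0.031, -0.0]
force: [-2.8, 0.5, 8.1]
opening: -0.0
grip_force: 3.9
```

It went down 0.9 mm to 44.1 mm, which is the height of a flat plate's top. A slight extra press to confirm, then lift away.

>>> jog_arm(deltas=[[0,0,0.0004,0],[0,0,0.0008,0],[0,0,0.0008,0],[0,0,0.0008,0],[0,0,0.0008,0],[0,0,0.0008,0],[0,0,0.0008,0],[0,0,0.0008,0]])

```text
time: 27.9
position: [0.5968, -0.0808, 0.0441]
ee_rot: [0.0, 1.0, -0.031, -0.0]
force: [-4.7, 2.4, 11.7]
opening: -0.0004
grip_force: 5.8
```

>>> jog_arm(deltas=[[0,0,-0.002,0],[0,0,-0.005,0],[0,0,-0.015,0],[-0.01,0,-0.035,0],[-0.02,0,-0.06,0],[-0.035,0,-0.085,0],[-0.05,0,-0.1,0],[-0.05,0,-0.1,0]])

```text
time: 28.7
position: [0.5475, -0.078, 0.1451]
ee_rot: [0.001, 1.0, -0.031, 0.002]
force: [0.1, -0.5, -0.9]
opening: 0.0004
grip_force: 0.0
```

Run:
```python
from fr import *
s=read_state();print(s['position'],s['force'])
for n in ['scene','side']:
    im,c=snap(n,n+'20.png'); hsv=cv2.cvtColor(im,cv2.COLOR_RGB2HSV)
    m=cv2.inRange(hsv,(65,30,70),(100,160,255))
    for k in cv2.findContours(m,0,1)[0]:
        (u,v),_,_=cv2.minAreaRect(k)
        if cv2.contourArea(k)>80 and 240<u<380 and 150<v<300:
            W=np.array([ray(c,p[0][0],p[0][1],.044)[:2] for p in cv2.convexHull(k)]).astype(np.float32)*1000
            print(n,(round(u),round(v)),[np.round(x,1) for x in cv2.minAreaRect(W)])
c=calibration('wrist');im,_=snap('wrist','w20.png');f,yaw=tf(c,s)
m=cv2.inRange(cv2.cvtColor(im,cv2.COLOR_RGB2HSV),(68,30,70),(100,200,255))
for k in cv2.findContours(m,0,1)[0]:
    if cv2.contourArea(k)>1500:
        W=np.array([f(p[0][0],p[0][1],.044) for p in cv2.convexHull(k)]).astype(np.float32);print('wrist',cv2.minAreaRect(W),cv2.boundingRect(k))
```

```text
[ 0.5475213  -0.07803348  0.14506132] [ 0.08009297 -0.48484105 -0.91148672]
scene (286, 228) [array([ 489.4, -278.7]), array([64.7, 31.9]), np.float64(31.3)]
scene (281, 172) [array([569.1, -80.2]), array([ 51.8, 101. ]), np.float64(87.9)]
side (291, 232) [array([ 498.1, -276.9]), array([62.1, 28.6]), np.float64(29.9)]
side (299, 173) [array([571. , -79.9]), array([49.2, 99.5]), np.float64(87.9)]
wrist ((-134.83995056152344, 201.2541961669922), (76.90654754638672, 33.530433654785156), 65.27919006347656) (488, 314, 87, 53)
wrist ((-11.544631958007812, 136.1461181640625), (29.262956619262695, 59.560752868652344), 56.58436965942383) (453, 176, 65, 77)
wrist ((22.524398803710938, 1.75433349609375), (50.25311279296875, 99.72574615478516), 89.21036529541016) (279, 105, 71, 130)
```

Run:
```python
from fr import *
s=read_state();c=calibration('wrist');im,_=snap('wrist','w21.png');f,yaw=tf(c,s)
bgr=im[:,:,::-1].copy();m=cv2.inRange(cv2.cvtColor(bgr,cv2.COLOR_BGR2HSV),(68,30,70),(100,200,255)); g=cv2.cvtColor(bgr,cv2.COLOR_BGR2GRAY).astype(int)
for r in range(110,235,12):
    k=np.nonzero(m[r,260:380])[0]+260;a,b=f(k.min(),r,.044),f(k.max()+1,r,.044);print(r,k.min(),k.max(),a,round(b[1]-a[1],1),((a+b)/2)[1])
print(g[116,265:290].tolist(),g[116,335:365].tolist());print(g[60:112,312].tolist(),g[225:250,312].tolist())
```

```text
110 279 349 [ 69.5 -23.7] 50.1 1.3499999999999996
122 280 349 [ 61.2 -23.3] 50.0 1.6999999999999993
134 281 348 [ 52.8 -22.8] 49.1 1.75
146 282 348 [ 44.1 -22.4] 49.0 2.1000000000000014
158 282 348 [ 35.2 -22.7] 49.6 2.0999999999999996
170 283 348 [ 26.1 -22.2] 49.4 2.5
182 283 347 [ 16.8 -22.5] 49.3 2.1500000000000004
194 283 348 [  7.2 -22.8] 50.7 2.549999999999999
206 284 347 [ -2.6 -22.3] 49.8 2.5999999999999996
218 285 347 [-12.7 -21.8] 49.6 3.0
230 286 347 [-23.  -21.3] 49.5 3.4499999999999993
[79, 79, 79, 81, 93, 109, 117, 118, 118, 116, 115, 109, 99, 112, 135, 149, 154, 154, 154, 155, 155, 155, 156, 155, 156] [159, 159, 159, 158, 159, 159, 158, 160, 159, 160, 160, 160, 159, 158, 149, 135, 126, 109, 112, 123, 131, 164, 183, 186, 187, 177, 145, 121, 119, 119]
[187, 188, 187, 187, 184, 182, 182, 170, 143, 101, 97, 103, 107, 85, 81, 81, 82, 82, 82, 82, 81, 81, 81, 81, 81, 81, 82, 86, 102, 128, 143, 146, 146, 147, 145, 144, 144, 144, 145, 146, 146, 143, 122, 77, 59, 66, 108, 153, 157, 157, 157, 157] [157, 156, 156, 156, 157, 156, 156, 156, 154, 139, 104, 129, 148, 149, 154, 171, 183, 184, 184, 184, 184, 184, 184, 185, 185]
```

The plate is flat with uniform width from front to rear. The guides show on both sides, the jaw touches the front, and the stop is visible behind the rear edge. Handing in.

```bash
python3 -c "
from rig import *
print(sign_off())"
```

```text
the job is handed in; nothing more can be done
None
```

I handed the job in with the plate flat in the coater, held by the jaw against the rear stop and released; `sign_off()` gave no verdict, so a pass isn't confirmed.

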